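Screw the filter ring onto the lamp

ROBOT

A 6-joint arm with a two-finger parallel gripper is mounted at the origin on a cart in front of the work surface, level with it; the furniture and walls round the work are solid. World frame = base frame: x ahead of the robot, y to its left, z up, the work surface at z = 0. Lengths are in m, angles in rad, forces in N, time in s.
With the tool pointing down it reaches from about 0.35 to 0.775 m from the base axis. Payload 7.3 kg.
Tool frame: the origin (TCP) lies at the centre of the arm's flange, where the gripper is bolted on; the fingertips stand 178 mm ahead of it and the grasp point (between the pads) lies 159 mm ahead of it; z points along the fingers, y is the line along which they close (so a half turn about z gives the same grasp; the last joint's range is limited). The gripper opens to 92 mm and grips with 3 to 60 N. Pads are 19 mm wide; open, the fingers measure 130 mm over their backs; the gripper's body (75 mm by 190 mm) begins 47 mm behind the grasp point.
Start: joints at [1.085, 0.342, 1.524, -0, 1.275, -0.146], TCP at [0.175, 0.495, 0.405] pointing down, gripper open.
Joint ranges: [-2.53, 2.53], [-0.77, 2.02], [0.04, 2.7], [-1, 4.14], [0.28, 2.66], [-3.11, 3.11]. Speed limits (rad/s): [2.57, 2.57, 3.14, 3.14, 3.14, 3.14].

INTERFACE

Orientations are given as [roll, pitch, yaw] about the fixed x, y, z axes, in that order (R = Rz(yaw) Ry(pitch) Rx(roll)).
In Python, from cell import telemetry, vision, ticket gives the robot as it stands.
- The arm moves only by the shell command python3 -m crank 'ROWS' [FORCE]. ROWS is JSON, a list of rows, each a list of 5 numbers: the gripper command: -1 is shut, 1 is fully open, values between are in proportion, then the shift along the tool's x, y, z in mm, then the turn about the tool's z in rad. In form: [[fingers, dx, dy, dz, roll], ...]. A call has 1 to 12 rows; each row is the pose to reach, as a shift and turn from the pose commanded when the call began, along the tool's axes at that moment; what a row does not reach only later rows make up. A row lasts 1/12 s, in which the tool goes at most 41.7 mm and 7.16 degrees, less where a joint would pass 70% of its speed; a pose out of reach is approached as far as the arm can. A call with a gripper value outside its range is refused whole. The fingers move at their own pace and stop on an object; FORCE is the grip in N (left out, the last holds). Time passes only in rows, so rows that repeat a pose let the fingers close. It gives the time, the measured TCP pose, the force, the opening and the grip force at its end, in the units of the state.
- telemetry.observe(): the state, without advancing time (a new reading comes with each control period).
- vision.read_camera(name): name is "scene" or "top"; returns (picture, depth): 400x640x3 uint8, red, green, blue; 400x640 float32, m along the optical axis (not along the pixel's ray), 0 where there is no reading.
- vision.get_calibration(name): a dict with "camera_matrix" (3x3 intrinsics, pixels), "rvec" (rotation vector, rad) and "tvec" (3), from world to camera coordinates, as OpenCV has them. Camera axes: x right, y down, z forward; pixel columns grow to the right and rows downward; lengths in m; the calibration is good to about 2 mm. A picture is of the moment at which its call begins. get_calibration takes no time and is no camera call.
- ticket.hand_in(): hands the job in; it is judged then, once.
The state is a dict: "time": time; "qpos": joint angles; "qvel": joint speeds; "joint_efforts": joint torques, N m; "tool_pos": TCP position; "tool_rot": TCP orientation; "contact_force": force on the tool from outside, world axes, zero at the start; "torque": the same for the moment, N m; "opening": finger opening in m; "grip_force": force on a finger pad.
Only numpy, scipy, OpenCV 4.12 (cv2) and the standard library are available. Lean on these libraries where they do the work, as an engineer would, in place of code of your own. Each camera call takes 0.05 s, during which the arm holds its last target. There are 200 camera calls.

TASK

Put the blue filter ring on the threaded brass nose of the white lamp housing and screw it fully home, so that its lower edge sits flat on the flange all round, then let go. To avoid cross-threading, first turn it backward (counter-clockwise from above) with light pressure until you feel it drop a step into the thread, and only then forward (clockwise); never press hard or force it against a stop, and leave the glass jar and the little cover-glass box where they are.

Things in the scene. Friction and masses are not known exactly. Their poses are not given: they have to be found in the camera images.
- ring: Black twelve-sided knurled ring, 90 g, loose, right way up on the desk; 58 mm across flats, 30 mm high; a blue glass closes it 26 to 28 mm above its lower edge. Origin: centre of the lower edge, z up. Flats face 0, 30, 60 ... degrees from its x axis (white dot on the rim at +x).
- pins (a point): On the ring's axis, 6 mm above its lower edge, at the height of its three thread pins: 3.5 mm thick, at 0, 120 and 240 degrees from the ring's x axis, pointing inward to 20.25 mm from the axis, in a bore of 49 mm diameter.
- lamp: White lamp housing, fixed to the desk, 130 x 160 x 46 mm, carrying a round grey flange of 74 mm diameter whose top is 50 mm above the desk, and on it an upright brass threaded nose. Origin: centre of the underside, z up. The nose sits in a rubber bush and yields in turning by 3 N m per rad (a stop shows as a rising wrist moment). Contact force between ring and lamp must stay below 35 N.
- seat (a point): Centre of the flange's top face, on the nose's axis, z up; the ring's origin lies here when home. Ring's lower edge above the flange: on top of the thread 6.8 to 9.8 mm (rising 3 mm as it turns backward), up to 12 mm with pins on the ribs, dropped into a thread start about 2.8 mm, home 0 mm.
- nose_tip (a point): Centre of the nose's top, 24.5 mm above the flange. Plain pilot of 38.5 mm diameter, tapering over its last 3.5 mm. Round its foot a three-start right-hand thread (repeats every 120 degrees), outer diameter 46.6 mm. Where round the axis its starts lie differs each time and is not told; feel for it.
- thread (a point): On the nose's axis, 11 mm above the flange. Up to 105 degrees backward reaches a start gap; it leaves 18 degrees of play and ends at a rib. From there home is 85 to 105 degrees forward, at a stop rib; the ring comes down 3 mm evenly on the way, with 1.3 mm axial play: go down with it. Turned forward on top of the thread it hits a rib.
- jar: Clear glass jar, 73 mm wide, 68 mm high, loose bystander behind the work. Origin: centre of the underside.
- coverglass: Small blue-grey box for cover glasses, 28 x 32 x 15 mm, loose bystander. Origin: centre of the underside.
Things that resemble listed ones, but are neither listed nor needed, are in the scene too. Leave any green, orange or pink look-alike of the ring alone.

How it is judged:
At the end, for the whole second after the job is handed in: The ring is screwed home on the nose: its lower edge within 1 mm of the flange's top face, within 3 mm of the nose's axis, level within 0.05 rad, released and at rest (z of ring in the frame of seat between -0.002 and 0.001 m and horizontal distance between ring and seat below 0.003 m and angle between ring's own z axis and vertical below 0.05 rad and linear speed of ring below 0.01 m/s); the robot touches nothing.
It fails at once if the ring is forced: contact force between ring and lamp above 35 N (contact force between ring and lamp above 35 N).
It fails at once if the jar is pushed away (more than 30 mm) (distance of jar from where it was at the start of the episode above 0.03 m).
It fails at once if the cover-glass box is pushed away (more than 30 mm) (distance of coverglass from where it was at the start of the episode above 0.03 m).
It also fails if it takes over 64 s, if anything falls off the work surface, if the arm or the gripper's body presses on something with over 40 N, if the wrist force passes 120 N, or if a joint passes its speed limit or range.

## Working session

There is one attempt and no reset: what is moved stays moved. The work goes in short steps, Python scripts to look and compute and a shell command to move; the robot and the scene stay as the last step left them, time stands still between calls to the robot, and variables do not carry over. Pictures are saved under pics/ and viewed, at most 10 in all, crops included, and the job is handed in when it is done.

```bash
mkdir -p pics; ls; python3 - <<'E'
from cell import telemetry, vision
import cv2, numpy as np
for n in ("scene","top"):
    p,d=vision.read_camera(n); np.savez(f"pics/{n}0.npz",p=p,d=d)
    cv2.imwrite(f"pics/{n}0.png",p[:,:,::-1])
    c=vision.get_calibration(n); print(n,c)
print(telemetry.observe())
E
```

```text
pics
scene {'camera_matrix': array([[466.88102434,   0.        , 319.71290295],
       [  0.        , 466.88102434, 194.57297211],
       [  0.        ,   0.        ,   1.        ]]), 'rvec': array([ 2.00881545, -0.86794859,  0.44079394]), 'tvec': array([-0.27526216,  0.27508448,  0.76454363])}
top {'camera_matrix': array([[397.73015962,   0.        , 318.34105615],
       [  0.        , 397.73015962, 198.20157276],
       [  0.        ,   0.        ,   1.        ]]), 'rvec': array([ 2.14518706, -2.16270042,  0.14176402]), 'tvec': array([0.06049443, 0.50323747, 0.88827467])}
{'time': 0.1, 'qpos': array([ 1.08500759e+00,  3.42671679e-01,  1.52490110e+00, -2.36812197e-05,
        1.27538415e+00, -1.45977034e-01]), 'qvel': array([-0.00039306, -0.00160218, -0.00126898,  0.00134001, -0.00117968,
        0.00020851]), 'joint_efforts': array([ 4.25939315e-04, -4.32003593e+01, -2.44694102e+01,  7.17741321e-02,
        5.26349957e-02, -5.10360496e-05]), 'tool_pos': array([0.17490673, 0.49489205, 0.40411173]), 'tool_rot': array([-3.14023960e+00, -1.76040335e-04,  2.80178774e+00]), 'contact_force': array([0.04201992, 0.35638599, 0.34147065]), 'torque': array([ 0.00900135,  0.03115123, -0.03236724]), 'grip_force': 0.0, 'opening': 0.0915979920488177}
```

View pics/scene0.png

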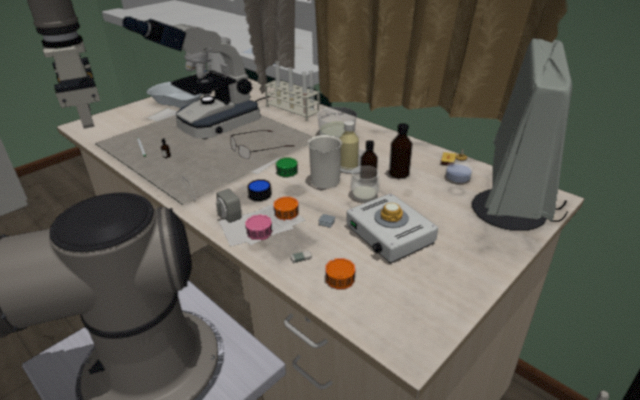

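View pics/top0.png

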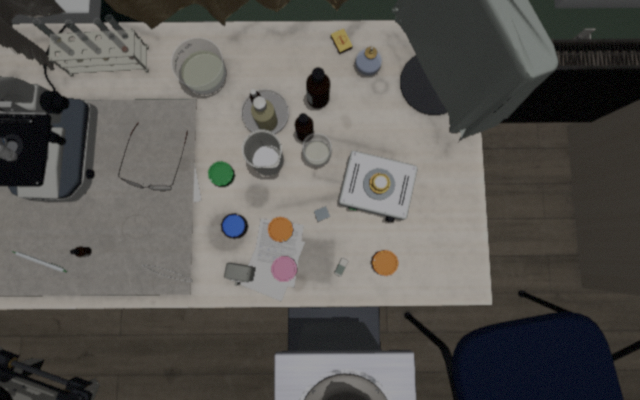

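The scene view shows the blue ring at (260,190) and the lamp nose at (391,211). The top view shows the ring at (233,226) and the nose at (380,183).

Things that could be taken for the ring, by top-view pixel: blue (233,226), green (221,174), orange (281,230), orange (385,263), pink (284,269), plus the blue-grey bottle (368,62). I choose the blue one.

```bash
cat > h.py <<'E'
import cv2, numpy as np
from cell import vision, telemetry
def ray(n,uv,z):
    c=vision.get_calibration(n);R,_=cv2.Rodrigues(c["rvec"]);t=c["tvec"].ravel()
    o=-R.T@t; d=R.T@np.linalg.inv(c["camera_matrix"])@np.array([uv[0],uv[1],1.])
    return o+d*(z-o[2])/d[2]
def proj(n,P):
    c=vision.get_calibration(n);return cv2.projectPoints(np.float64([P]),c["rvec"],c["tvec"],c["camera_matrix"],None)[0].ravel()
def blobs(m,amin=15):
    k,l,s,ce=cv2.connectedComponentsWithStats(m.astype(np.uint8))
    return [(s[i],ce[i],l==i) for i in range(1,k) if s[i][4]>=amin]
E
python3 - <<'E'
from h import *
ims={}
for n in("scene","top"):
    z=np.load(f"pics/{n}0.npz");p,d=z["p"],z["d"];ims[n]=p
    h=cv2.cvtColor(p,cv2.COLOR_RGB2HSV)
    m=(h[...,0]>105)&(h[...,0]<130)&(h[...,1]>140)&(h[...,2]>50)
    for s,c,_ in blobs(m): print(n,"blue",s,c,ray(n,c,.028))
    m=(h[...,0]>12)&(h[...,0]<32)&(h[...,1]>90)&(h[...,2]>100)
    for s,c,_ in blobs(m): print(n,"brass",s,c,ray(n,c,.065))
    # depth-derived points
    for nm,uv in (("nose",(380,183) if n=="top" else (391,211)),):
        print(n,nm,ray(n,uv,.0745))
a=ims["top"][195:260,200:275];b=ims["top"][145:220,335:420];c=ims["scene"][170:210,235:285];e=ims["scene"][190:260,340:440]
f=lambda x:cv2.resize(x[:,:,::-1],(400,300),interpolation=cv2.INTER_CUBIC)
cv2.imwrite("pics/crop.png",np.vstack([np.hstack([f(a),f(b)]),np.hstack([f(c),f(e)])]))
E
```

```text
scene blue [249 180  21  12 188] [258.78191489 185.82978723] [0.44111074 0.25119926 0.028     ]
scene brass [441 152  26  11 175] [451.71428571 157.01714286] [ 0.82396594 -0.05626815  0.065     ]
scene brass [275 198  22  15 188] [285.77659574 204.80319149] [0.39529145 0.09941143 0.065     ]
scene brass [381 206  22  16 205] [392.23902439 214.17560976] [ 0.5230987 -0.0929993  0.065    ]
scene brass [327 260  26  27 346] [340.19653179 270.08381503] [ 0.32071373 -0.12678274  0.065     ]
scene nose [ 0.51949523 -0.09169974  0.0745    ]
top blue [222 215  23  22 403] [233.191067   225.44416873] [0.44254724 0.25343921 0.028     ]
top brass [331  29  21  23 272] [341.07720588  39.98529412] [ 8.75439804e-01 -2.49110737e-04  6.50000000e-02]
top brass [365  48  11  11  76] [370.21052632  53.11842105] [ 0.84206802 -0.06813566  0.065     ]
top brass [370 174  20  20 155] [378.42580645 184.32903226] [ 0.52981819 -0.07873012  0.065     ]
top brass [268 217  25  25 489] [280.00408998 228.96319018] [0.43154049 0.14181379 0.065     ]
top brass [372 250  26  26 517] [384.88394584 262.54738878] [ 0.35628366 -0.08803274  0.065     ]
top nose [ 0.53120433 -0.08084424  0.0745    ]
```

View pics/crop.png

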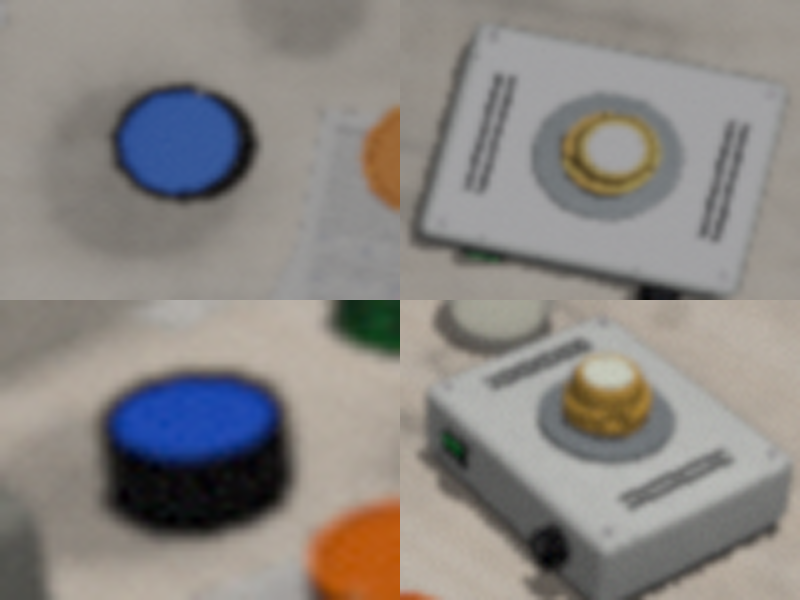

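The close crop confirms the choice: blue glass in a black rim at top (233,225), with its white dot near top (237.5,215). The lamp nose has a white cap at top (380,182) and scene (392,207), on a grey flange.

```bash
cat >> h.py <<'E'
def shift(target,yaw=None):
    "tool-frame mm shift and roll to bring TCP to target (world), tool yaw"
    s=telemetry.observe();p=np.array(s["tool_pos"]);y=s["tool_rot"][2]
    d=(np.array(target)-p)*1000
    x=np.array([np.cos(y),np.sin(y),0]);yy=np.array([np.sin(y),-np.cos(y),0])
    r=None if yaw is None else -((yaw-y+np.pi)%(2*np.pi)-np.pi)
    return np.round([d@x,d@yy,-d[2]],1),r
E
python3 - <<'E'
from h import *
for n,box in(("scene",(375,200,410,232)),("top",(355,160,402,208))):
    z=np.load(f"pics/{n}0.npz");p,d=z["p"],z["d"]
    x0,y0,x1,y1=box;g=p[y0:y1,x0:x1].astype(int);h=cv2.cvtColor(p[y0:y1,x0:x1],cv2.COLOR_RGB2HSV)
    w=(h[...,1]<60)&(h[...,2]>150)
    bb=[b for b in blobs(w) ]
    for s,c,_ in bb: print(n,"white",s,c+[x0,y0],ray(n,c+[x0,y0],.0745))
    br=(h[...,1]>80)
    for s,c,_ in blobs(br): print(n,"brass",s,c+[x0,y0])
    hs=cv2.cvtColor(p,cv2.COLOR_RGB2HSV)
    m=(hs[...,2]<60) if n=="scene" else (hs[...,2]<60)
    r=(m|((hs[...,0]>105)&(hs[...,0]<130)&(hs[...,1]>140)))
    for s,c,mk in blobs(r,100):
        if abs(c-(np.array([233,226]) if n=="top" else np.array([260,190]))).max()<12: print(n,"ring all",s,c,ray(n,c,.02),ray(n,c,.028))
for n,cap,fl in(("top",(380.3,182),(378.8,183.75)),("scene",(392,207.5),(391.75,219.4))):
    print(n,ray(n,cap,.0745),ray(n,fl,.05))
c,t=ray("top",(233.2,225.4),.03),ray("top",(237.5,214.9),.03);print("dot",np.degrees(np.arctan2(*(t-c)[1::-1])),np.hypot(*(t-c)[:2]))
print(proj("top",(.4418,.2523,.028)),proj("scene",(.4418,.2523,.028)))
print(shift((.442,.2525,.26),np.radians(67)))
E
```

```text
scene white [  0   0  35  32 473] [394.31501057 214.34672304] [ 0.51446685 -0.10392194  0.0745    ]
scene brass [  6   6  22  16 242] [391.32644628 214.38429752]
scene ring all [248 180  23  21 390] [259.01794872 190.42307692] [0.43543567 0.2446459  0.02      ] [0.42793964 0.23454987 0.028     ]
top white [   0    0   47   48 1247] [377.87650361 183.67281476] [ 0.52972767 -0.07608366  0.0745    ]
top white [ 20  16  12  12 120] [380.5 181.5] [ 0.53457535 -0.08205175  0.0745    ]
top brass [ 15  13  20  21 188] [378.45744681 183.97340426]
top ring all [221 215  27  23 459] [234.25490196 225.85185185] [0.44209285 0.2526518  0.02      ] [0.44158661 0.25096556 0.028     ]
top [ 0.53345191 -0.08157502  0.0745    ] [ 0.53364177 -0.08193882  0.05      ]
scene [ 0.53119958 -0.08561118  0.0745    ] [ 0.52448664 -0.09190253  0.05      ]
dot -21.359473796204526 0.025964517701058103
[233.67837301 225.76405028] [258.71023512 185.56008081]
(array([-332.6, -139.5,  144.1]), np.float64(1.6324171407769428))
```

```bash
python3 -m crank '[[1,-110,-46,40,0.12],[1,-332,-139,100,0.6],[1,-332,-139,100,1.1],[1,-332,-139,100,1.63],[1,-332,-139,100,1.63],[1,-332,-139,100,1.63],[1,-332,-139,100,1.63],[1,-332,-139,144,1.63],[1,-332,-139,144,1.63],[1,-332,-139,144,1.63],[1,-332,-139,144,1.63],[1,-332,-139,144,1.63]]' 15
python3 - <<'E'
from h import *
print(telemetry.observe()["qpos"])
print(shift((.442,.252,.181),np.radians(67)))
E
```

```text
time: 1.1
tool_pos: [0.4422, 0.252, 0.2591]
tool_rot: [-3.139, 0.002, 1.298]
contact_force: [-0.5, 0.7, 0.1]
opening: 0.0918
grip_force: 0.0
[3.67330717e-01 4.82693132e-01 1.75785230e+00 6.47075796e-05
 9.04371667e-01 6.40072649e-01]
(array([-0.1, -0.2, 78.1]), np.float64(0.1286463326701779))
```

```bash
python3 -m crank '[[1,0,0,0,0.12],[1,0,0,25,0.13],[1,0,0,55,0.13],[1,0,0,78,0.13],[1,0,0,78,0.13],[-1,0,0,78,0.13],[-1,0,0,78,0.13],[-1,0,0,78,0.13],[-1,0,0,78,0.13],[-1,0,0,78,0.13],[-1,0,0,78,0.13],[-1,0,0,78,0.13]]' 15
python3 - <<'E'
from h import *
s=telemetry.observe();print(s["torque"],s["contact_force"],s["tool_rot"])
E
```

```text
time: 2.1
tool_pos: [0.4417, 0.2534, 0.1832]
tool_rot: [3.141, -0.001, 1.177]
contact_force: [-0.6, -0.3, 3.2]
opening: 0.0583
grip_force: 15.0
[-0.1321079   0.1880301   0.02905262] [-0.57176589 -0.28164677  3.21390979] [ 3.14099604e+00 -6.61120522e-04  1.17684209e+00]
```

```bash
python3 -m crank '[[-1,0,0,-10,0],[-1,0,0,-40,0],[-1,0,0,-80,0],[-1,0,0,-102,0],[-1,0,0,-102,0],[-1,0,0,-102,0]]' 25
python3 - <<'E'
from h import *
s=telemetry.observe();print(s["tool_pos"],s["contact_force"],s["torque"])
print(shift((.532,-.083,.285)))
E
```

```text
time: 2.6
tool_pos: [0.4417, 0.2533, 0.2864]
tool_rot: [3.139, -0.002, 1.177]
contact_force: [0.3, -0.1, -1.1]
opening: 0.058
grip_force: 25.0
[0.4417294  0.25333658 0.28640214] [ 0.33244121 -0.14804441 -1.06903017] [-0.07894225  0.08013466  0.01127048]
(array([-275.9,  212.5,    1.4]), None)
```

```bash
python3 -m crank '[[-1,-28,21,0,0],[-1,-60,46,0,0],[-1,-92,71,0,0],[-1,-124,96,0,0],[-1,-156,120,0,0],[-1,-188,145,0,0],[-1,-220,170,0,0],[-1,-250,193,0,0],[-1,-268,206,0,0],[-1,-276,212,0,0],[-1,-276,212,0,0],[-1,-276,212,0,0]]'
python3 - <<'E'
from h import *
s=telemetry.observe();print(s["tool_pos"],s["qpos"],s["torque"])
ims=[]
for n,b in(("scene",(340,120,460,240)),("top",(320,130,440,250))):
    p,d=vision.read_camera(n);np.savez(f"pics/{n}1.npz",p=p,d=d);x0,y0,x1,y1=b
    ims.append(cv2.resize(p[y0:y1,x0:x1,::-1],(400,400),interpolation=cv2.INTER_CUBIC))
cv2.imwrite("pics/over.png",np.hstack(ims))
E
```

```text
time: 3.6
tool_pos: [0.5309, -0.0825, 0.2836]
tool_rot: [-3.139, -0.0, 1.176]
contact_force: [0.7, 0.1, -0.7]
opening: 0.0576
grip_force: 25.0
[ 0.53092546 -0.0824733   0.28362259] [-2.96927471e-01  4.91592576e-01  1.65417575e+00  6.43398971e-04
  9.98646367e-01  9.75022451e-02] [-0.07529191  0.07963786 -0.00385654]
```

View pics/over.png

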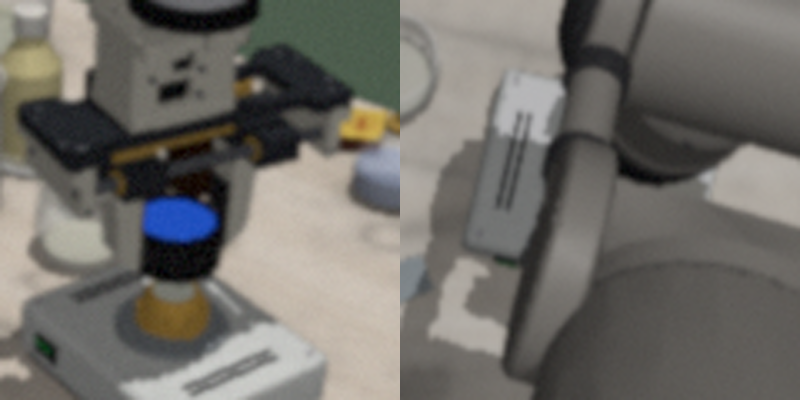

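Scene view: the ring is held over the nose, with the glass at crop (180,218) → scene (394,185) and the flange at crop (173,330). The top view is blocked by the arm. I'll check the alignment numerically in the scene view.

```bash
python3 - <<'E'
from h import *
z=np.load("pics/scene1.npz");p=z["p"];h=cv2.cvtColor(p,cv2.COLOR_RGB2HSV)
m=(h[...,0]>105)&(h[...,0]<130)&(h[...,1]>140)&(h[...,2]>50)
for s,c,_ in blobs(m):
    if s[4]>100: print("blue",s,c,ray("scene",c,.1285))
print("pred blue",proj("scene",(.5309,-.0825,.1285)))
p0=np.load("pics/scene0.npz")["p"].astype(int)
# edges in row profiles, initial image: flange (grey vs white) & brass
h0=cv2.cvtColor(p0.astype(np.uint8),cv2.COLOR_RGB2HSV)
S=h0[...,1].astype(int);V=h0[...,2].astype(int)
for r in range(203,232,2): print(r,"V",V[r,368:416:2],)
for r in range(203,222,3): print(r,"S",S[r,376:408:2])
for q in((.5328,-.0819,.0745),(.5328,-.0819,.05),(.5328+.037,-.0819,.05),(.5328-.037,-.0819,.05),(.5328,-.0819+.037,.05),(.5328,-.0819-.037,.05)): print(q,proj("scene",q),proj("top",q))
E
```

```text
blue [383 179  23  14 277] [393.44043321 185.566787  ] [ 0.53207367 -0.08426211  0.1285    ]
pred blue [392.40203185 185.48617763]
203 V [169 165 153 119 104 111 109 122 154 169 181 181 185 188 179 178 176 176
 170 169 171 176 174 174]
205 V [134 106 106 100 116 141 168 166 160 184 196 198 200 197 188 177 172 177
 178 175 164 171 172 176]
207 V [100 111 125 153 174 175 172 141 141 182 196 199 199 200 197 185 165 175
 177 178 174 168 166 173]
209 V [141 169 173 175 172 153 133 110 110 151 177 190 187 187 176 165 150 165
 172 177 178 177 170 165]
211 V [178 178 176 172 145 121 112 103  94 110 142 157 160 163 158 140 136 151
 145 173 179 176 176 173]
213 V [177 180 175 158 122 115 108 129 103  99 113 124 131 127 127 119 148 145
 120 146 175 179 177 176]
215 V [178 178 174 141 117 118  99 109 132 126 123 126 120 116 131 141 156 127
 117 124 160 181 178 177]
217 V [178 178 179 136 115 117  90  84  98 115 128 127 115 109 110 134 118 110
 119 121 139 176 179 179]
219 V [178 177 179 137 107 119 108  86  89 103 106 111 142 133 105 105 105 116
 121 119 139 178 181 181]
221 V [176 179 177 165 1
[... 899 characters left out ...]
9 172 164 162 170 172 169 171 175 170  86  15  14]
218 S [ 15  15  14  85 159 171 176 168 171 176 180 163 119   7  15  15]
221 S [  9  16  15  11  15   6  58 100 110 111 101  28  11  19  21  13]
(0.5328, -0.0819, 0.0745) [391.03528522 206.50430725] [380.45452658 182.28804413]
(0.5328, -0.0819, 0.05) [390.30408795 215.83425822] [378.79331374 184.11380805]
(0.5698000000000001, -0.0819, 0.05) [400.44852526 208.50142902] [378.34257148 168.21119849]
(0.4958000000000001, -0.0819, 0.05) [379.7064246  223.49469841] [379.24887435 200.18641333]
(0.5328, -0.0449, 0.05) [376.69117766 209.15774499] [362.5946169  184.24377668]
(0.5328, -0.1189, 0.05) [404.51732853 222.80520616] [394.99058747 183.98385084]
```

```bash
python3 -m crank '[[-1,0.5,0.4,8,0],[-1,0.5,0.4,18,0],[-1,0.5,0.4,26,0],[-1,0.5,0.4,29,0],[-1,0.5,0.4,29,0],[-1,0.5,0.4,29,0]]'; python3 -m crank '[[-1,0,0,1,0],[-1,0,0,2,0],[-1,0,0,3,0],[-1,0,0,3,0]]';python3 - <<'E'
from h import *
s=telemetry.observe();print(s["tool_pos"],s["contact_force"],s["torque"])
E
```

```text
time: 4.2
tool_pos: [0.532, -0.0825, 0.2553]
tool_rot: [-3.141, -0.0, 1.177]
contact_force: [-0.9, 0.3, 1.0]
opening: 0.0577
grip_force: 25.0
time: 4.53
tool_pos: [0.532, -0.0827, 0.2527]
tool_rot: [3.141, -0.0, 1.177]
contact_force: [0.0, 0.4, -1.4]
opening: 0.058
grip_force: 25.0
[ 0.53198394 -0.08266356  0.25270899] [ 0.04989109  0.4265111  -1.408515  ] [-0.10411908  0.08173826 -0.06255448]
```

```bash
for i in 1 ; do python3 -m crank '[[-1,0,0,1,0],[-1,0,0,2,0],[-1,0,0,2,0]]'; done; python3 -m crank '[[-1,0,0,1,0],[-1,0,0,2,0],[-1,0,0,2,0]]'
```

```text
time: 4.78
tool_pos: [0.532, -0.0826, 0.2506]
tool_rot: [-3.141, -0.0, 1.177]
contact_force: [1.1, -0.5, -0.1]
opening: 0.0582
grip_force: 25.0
time: 5.03
tool_pos: [0.5321, -0.0826, 0.2486]
tool_rot: [3.142, -0.0, 1.177]
contact_force: [0.2, -0.5, -0.3]
opening: 0.0584
grip_force: 25.0
```

```bash
python3 -m crank '[[-1,0,0,1,0],[-1,0,0,2,0],[-1,0,0,2,0]]'; python3 -m crank '[[-1,0,0,1,0],[-1,0,0,2,0],[-1,0,0,2,0]]'
```

```text
time: 5.28
tool_pos: [0.5321, -0.0827, 0.2466]
tool_rot: [3.141, -0.0, 1.177]
contact_force: [0.7, -0.7, -0.3]
opening: 0.0579
grip_force: 25.0
time: 5.53
tool_pos: [0.5321, -0.0827, 0.2446]
tool_rot: [3.141, -0.0, 1.177]
contact_force: [2.0, -0.8, -1.6]
opening: 0.0582
grip_force: 25.0
```

```bash
python3 -m crank '[[-1,0,0,0.5,0],[-1,0,0,1,0],[-1,0,0,1,0]]'; python3 -c "
from h import *
s=telemetry.observe();print(s['tool_pos'],s['contact_force'],s['torque'])"
```

```text
time: 5.78
tool_pos: [0.5321, -0.0826, 0.2437]
tool_rot: [3.141, -0.0, 1.177]
contact_force: [1.2, -0.2, -0.2]
opening: 0.058
grip_force: 25.0
[ 0.53210917 -0.08263745  0.24370964] [ 1.23480555 -0.2472634  -0.21872876] [-0.14349983 -0.15858448 -0.03241286]
```

```bash
python3 -m crank '[[-1,0.2,0.5,0.5,0],[-1,0.2,0.5,1,0],[-1,0.2,0.5,1,0]]'; python3 -m crank '[[-1,0,0,0.5,0],[-1,0,0,1,0],[-1,0,0,1,0]]'; python3 -c "
from h import *
s=telemetry.observe();print(s['tool_pos'],s['contact_force'],s['torque'])"
```

```text
time: 6.03
tool_pos: [0.5325, -0.0826, 0.2425]
tool_rot: [-3.141, -0.0, 1.177]
contact_force: [0.6, 0.6, -0.0]
opening: 0.0582
grip_force: 25.0
time: 6.28
tool_pos: [0.5325, -0.0826, 0.2416]
tool_rot: [-3.141, -0.0, 1.177]
contact_force: [0.4, -0.8, -0.7]
opening: 0.0581
grip_force: 25.0
[ 0.53248958 -0.08261343  0.24158558] [ 0.4071431  -0.7979619  -0.65085139] [-0.09632451  0.02015785  0.07291293]
```

```bash
python3 -m crank '[[-1,0,0,0.5,0],[-1,0,0,1,0],[-1,0,0,1,0]]'; python3 -c "
from h import *
s=telemetry.observe();print(s['tool_pos'],s['contact_force'],s['torque'])"
```

```text
time: 6.53
tool_pos: [0.5326, -0.0826, 0.2406]
tool_rot: [-3.142, -0.0, 1.177]
contact_force: [1.3, -1.3, -1.0]
opening: 0.058
grip_force: 25.0
[ 0.53256635 -0.08263289  0.24064251] [ 1.30840297 -1.31082488 -0.98665329] [-0.08569866  0.04649684  0.03842494]
```

```bash
python3 -m crank '[[-1,0,0,0.5,0],[-1,0,0,1,0],[-1,0,0,1,0]]'; python3 -c "
from h import *
s=telemetry.observe();print(s['tool_pos'],s['contact_force'],s['torque'])"
```

```text
time: 6.78
tool_pos: [0.5326, -0.0827, 0.2396]
tool_rot: [3.142, -0.0, 1.177]
contact_force: [0.0, 0.2, -0.7]
opening: 0.0575
grip_force: 25.0
[ 0.53257198 -0.08265585  0.23961767] [ 0.035604    0.21444011 -0.70876308] [-0.13324955 -0.02686798  0.00428297]
```

```bash
python3 -m crank '[[-1,0,0,0.5,0],[-1,0,0,0.5,0]]'; python3 -m crank '[[-1,0,0,0.5,0],[-1,0,0,0.5,0]]'; python3 -c "
from h import *
s=telemetry.observe();print(s['tool_pos'],s['contact_force'],s['torque'])"
```

```text
time: 6.95
tool_pos: [0.5326, -0.0826, 0.2391]
tool_rot: [-3.142, -0.0, 1.177]
contact_force: [0.4, 0.2, -0.9]
opening: 0.0576
grip_force: 25.0
time: 7.12
tool_pos: [0.5325, -0.0826, 0.2386]
tool_rot: [-3.141, -0.0, 1.177]
contact_force: [-0.5, 0.9, 0.0]
opening: 0.0577
grip_force: 25.0
[ 0.5324984  -0.08259808  0.23859483] [-0.46182516  0.88792286  0.01433845] [-0.10160777  0.06020887 -0.01568112]
```

```bash
python3 -m crank '[[-1,0,0,0.5,0],[-1,0,0,0.5,0]]'; python3 -m crank '[[-1,0,0,0.5,0],[-1,0,0,0.5,0]]'; python3 -c "
from h import *
s=telemetry.observe();print(s['tool_pos'],s['contact_force'],s['torque'])"
```

```text
time: 7.28
tool_pos: [0.5325, -0.0826, 0.2381]
tool_rot: [-3.141, -0.0, 1.177]
contact_force: [0.9, 0.2, -0.6]
opening: 0.0577
grip_force: 25.0
time: 7.45
tool_pos: [0.5325, -0.0826, 0.2376]
tool_rot: [-3.141, -0.0, 1.177]
contact_force: [0.4, -0.6, -0.9]
opening: 0.0576
grip_force: 25.0
[ 0.5324905  -0.0825909   0.23760099] [ 0.35445134 -0.6145231  -0.86178473] [-0.09592711  0.00168589  0.02734841]
```

```bash
python3 -m crank '[[-1,0,0,0.5,0],[-1,0,0,0.5,0]]'; python3 -c "
from h import *
s=telemetry.observe();print(s['tool_pos'],s['contact_force'],s['torque'])"
```

```text
time: 7.62
tool_pos: [0.5325, -0.0826, 0.2371]
tool_rot: [-3.141, -0.0, 1.177]
contact_force: [-0.0, -0.2, -0.2]
opening: 0.0579
grip_force: 25.0
[ 0.53249478 -0.0826265   0.23708522] [-0.00050929 -0.17356936 -0.16405156] [-0.10345638  0.12554048  0.04143819]
```

```bash
python3 - <<'E'
from h import *
p,d=vision.read_camera("scene");h=cv2.cvtColor(p,cv2.COLOR_RGB2HSV)
m=(h[...,0]>105)&(h[...,0]<130)&(h[...,1]>140)&(h[...,2]>50)
for s,c,k in blobs(m):
    if s[4]>100:
        print("blue",s,c, "depth",np.median(d[k]))
        for z in(.070,.075,.08,.085,.09): print(z,proj("scene",(.5328,-.0822,z)),ray("scene",c,z))
cv2.imwrite("pics/dn.png",cv2.resize(p[150:250,330:450,::-1],(720,600),interpolation=cv2.INTER_CUBIC))
E
```

```text
blue [383 197  22  15 271] [392.67158672 204.14391144] depth 0.9847509
0.07 [391.01362645 208.29155775] [ 0.54771129 -0.075527    0.07      ]
0.075 [391.16489141 206.36564439] [ 0.54164366 -0.07960336  0.075     ]
0.08 [391.31699998 204.42899013] [ 0.53557602 -0.08367972  0.08      ]
0.085 [391.46995924 202.48150487] [ 0.52950839 -0.08775607  0.085     ]
0.09 [391.62377634 200.52309749] [ 0.52344076 -0.09183243  0.09      ]
```

View pics/dn.png

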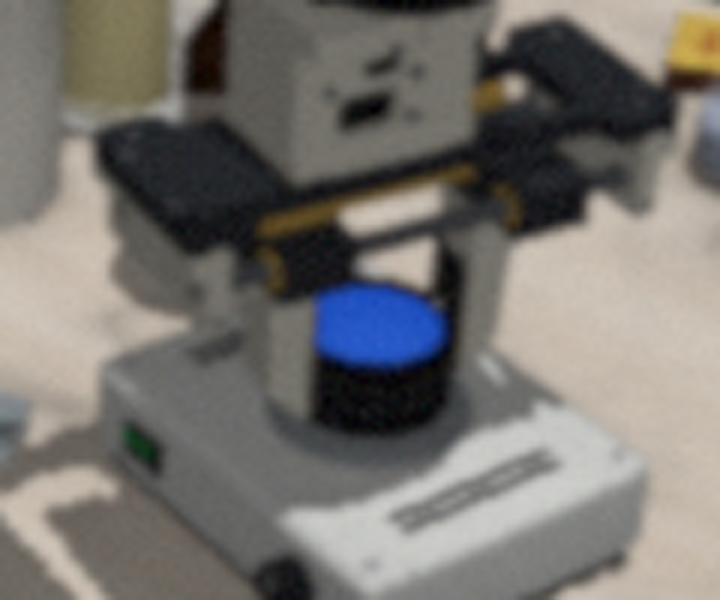

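The blue glass is at scene (392.7,204), so z≈0.081 and the ring edge is about 3.5–4 mm above the flange. That suggests it may already be in a start gap. I'll keep lowering gently.

```bash
python3 -m crank '[[-1,0,0,0.5,0],[-1,0,0,0.5,0]]'; python3 -m crank '[[-1,0,0,0.5,0],[-1,0,0,0.5,0]]'; python3 -c "
from h import *
s=telemetry.observe();print(s['tool_pos'],s['contact_force'],s['torque'])"
```

```text
time: 7.83
tool_pos: [0.5325, -0.0826, 0.2366]
tool_rot: [-3.141, -0.0, 1.177]
contact_force: [-0.2, 0.6, -0.3]
opening: 0.0579
grip_force: 25.0
time: 8.0
tool_pos: [0.5325, -0.0826, 0.2361]
tool_rot: [-3.142, -0.0, 1.177]
contact_force: [0.1, 0.3, -0.2]
opening: 0.058
grip_force: 25.0
[ 0.5325414  -0.08263022  0.23614829] [ 0.11769158  0.33865529 -0.19574961] [-0.10259404  0.12844831 -0.02573687]
```

```bash
python3 -m crank '[[-1,0,0,0.5,0],[-1,0,0,0.5,0]]'; python3 -c "
from h import *
s=telemetry.observe();print(s['tool_pos'],s['contact_force'],s['torque'])"
```

```text
time: 8.17
tool_pos: [0.5326, -0.0826, 0.2358]
tool_rot: [3.141, -0.0, 1.177]
contact_force: [-0.4, -0.2, 1.6]
opening: 0.0576
grip_force: 25.0
[ 0.53258704 -0.08262492  0.23583406] [-0.4460263  -0.15335957  1.55475584] [-0.08879133  0.16951273 -0.0047952 ]
```

```bash
python3 -m crank '[[-1,0,0,0.2,-0.05],[-1,0,0,0.2,-0.05]]';  python3 -c "
from h import *
s=telemetry.observe();print(s['tool_pos'],s['contact_force'],s['torque'])"; python3 -m crank '[[-1,0,0,0,-0.05],[-1,0,0,0,-0.05]]'; python3 -c "
from h import *
s=telemetry.observe();print(s['tool_pos'],s['contact_force'],s['torque'])"
```

```text
time: 8.33
tool_pos: [0.5327, -0.0827, 0.2358]
tool_rot: [3.141, -0.0, 1.229]
contact_force: [-0.4, -0.1, 1.5]
opening: 0.0577
grip_force: 25.0
[ 0.53270361 -0.08269668  0.23578418] [-0.35635345 -0.08889892  1.50945998] [-0.09466153  0.07051089  0.00657247]
time: 8.5
tool_pos: [0.5327, -0.0827, 0.2358]
tool_rot: [3.141, -0.0, 1.277]
contact_force: [-0.1, -0.0, 1.1]
opening: 0.058
grip_force: 25.0
[ 0.53270067 -0.08269592  0.23576826] [-0.10749917 -0.02263907  1.07552196] [-0.11409392  0.04789264 -0.04224862]
```

```bash
python3 -m crank '[[-1,0,0,0,-0.05],[-1,0,0,0,-0.05]]';  python3 -c "
from h import *
s=telemetry.observe();print(s['tool_pos'],s['contact_force'],s['torque'])"
```

```text
time: 8.67
tool_pos: [0.5327, -0.0827, 0.2357]
tool_rot: [3.141, -0.0, 1.326]
contact_force: [-0.1, 0.0, 2.2]
opening: 0.058
grip_force: 25.0
[ 0.53268741 -0.08268453  0.23573575] [-0.07131367  0.00285185  2.16635004] [-0.16075919  0.05662479 -0.0222885 ]
```

```bash
python3 -m crank '[[-1,0,0,0,-0.05],[-1,0,0,0,-0.05]]';  python3 -c "
from h import *
s=telemetry.observe();print(s['tool_pos'],s['contact_force'],s['torque'])"; python3 -m crank '[[-1,0,0,0,-0.05],[-1,0,0,0,-0.05]]'; python3 -c "
from h import *
s=telemetry.observe();print(s['tool_pos'],s['contact_force'],s['torque'])"
```

```text
time: 8.83
tool_pos: [0.5327, -0.0827, 0.2357]
tool_rot: [3.141, -0.0, 1.376]
contact_force: [-0.3, 1.0, 2.6]
opening: 0.0578
grip_force: 25.0
[ 0.53267021 -0.08267173  0.23571759] [-0.28602856  0.96945977  2.63126833] [-0.12145546  0.05263034  0.07226366]
time: 9.0
tool_pos: [0.5327, -0.0827, 0.2357]
tool_rot: [3.141, 0.0, 1.426]
contact_force: [-0.7, -0.0, 2.4]
opening: 0.0581
grip_force: 25.0
[ 0.53267908 -0.08269706  0.23570886] [-0.68686838 -0.02577964  2.35075713] [-0.13028476  0.00681182  0.00242529]
```

```bash
python3 -m crank '[[-1,0,0,0,-0.05],[-1,0,0,0,-0.05]]';  python3 -c "
from h import *
s=telemetry.observe();print(s['tool_pos'],s['contact_force'],s['torque'])"
```

```text
time: 9.17
tool_pos: [0.5327, -0.0827, 0.2357]
tool_rot: [3.141, 0.0, 1.475]
contact_force: [-0.4, -0.1, 3.3]
opening: 0.058
grip_force: 25.0
[ 0.53269737 -0.08266947  0.23571506] [-0.37461805 -0.14437512  3.2591449 ] [-0.13326386  0.00805013  0.02087251]
```

```bash
python3 -m crank '[[-1,0,0,0,-0.05],[-1,0,0,0,-0.05]]';  python3 -c "
from h import *
s=telemetry.observe();print(s['tool_pos'],s['contact_force'],s['torque'])"; python3 -m crank '[[-1,0,0,0,-0.05],[-1,0,0,0,-0.05]]'; python3 -c "
from h import *
s=telemetry.observe();print(s['tool_pos'],s['contact_force'],s['torque'])"
```

```text
time: 9.33
tool_pos: [0.5329, -0.0826, 0.2357]
tool_rot: [3.14, -0.0, 1.525]
contact_force: [1.0, 0.1, 2.3]
opening: 0.058
grip_force: 25.0
[ 0.53287018 -0.08263106  0.23573431] [1.01358333 0.13558271 2.29661936] [-0.06786671 -0.24195695 -0.05635914]
time: 9.5
tool_pos: [0.5329, -0.0827, 0.2357]
tool_rot: [3.14, 0.0, 1.575]
contact_force: [2.9, 0.7, 1.9]
opening: 0.0581
grip_force: 25.0
[ 0.53290517 -0.08266625  0.23571807] [2.89458694 0.73327513 1.87135399] [-0.04102614 -0.32060845 -0.21760391]
```

```bash
python3 -m crank '[[-1,0,0,0,-0.05],[-1,0,0,0,-0.05]]';  python3 -c "
from h import *
s=telemetry.observe();print(s['tool_pos'],s['contact_force'],s['torque'])"
```

```text
time: 9.67
tool_pos: [0.5329, -0.0827, 0.2357]
tool_rot: [3.14, 0.0, 1.624]
contact_force: [3.5, -1.0, 3.0]
opening: 0.0581
grip_force: 25.0
[ 0.53293339 -0.08269677  0.23571058] [ 3.54918165 -1.04760916  2.96695366] [-0.05754278 -0.48110911 -0.32176202]
```

Torque rises by about 0.3 N·m per 0.1 rad from yaw 1.53, so that's the rib at the back of the start gap, with the ring in the thread at about 2.8 mm. Now I'll turn it forward and follow it down.

```bash
python3 -m crank '[[-1,0,0,-0.1,0.1],[-1,0,0,0,0.2],[-1,0,0,0.1,0.3],[-1,0,0,0.25,0.4],[-1,0,0,0.25,0.4]]';  python3 -c "
from h import *
s=telemetry.observe();print(s['tool_pos'],s['contact_force'],s['torque'])"
```

```text
time: 10.08
tool_pos: [0.5326, -0.0825, 0.2356]
tool_rot: [3.141, -0.0, 1.218]
contact_force: [0.3, 0.0, 5.0]
opening: 0.0578
grip_force: 25.0
[ 0.53255693 -0.08253351  0.23556637] [3.03455609e-01 2.77521499e-03 5.03594631e+00] [ 0.06292356  0.02328889 -0.03056027]
```

```bash
python3 -m crank '[[-1,0,0,0,0.08],[-1,0,0,0,0.15],[-1,0,0,0,0.15]]';  python3 -c "
from h import *
s=telemetry.observe();print(s['tool_pos'],s['contact_force'],s['torque'])"
```

```text
time: 10.33
tool_pos: [0.5325, -0.0825, 0.2355]
tool_rot: [-3.142, -0.0, 1.069]
contact_force: [0.3, 0.8, 4.9]
opening: 0.0577
grip_force: 25.0
[ 0.5325107  -0.08247827  0.23554738] [0.28651483 0.76428797 4.92507945] [ 0.01253    -0.00873505  0.02343946]
```

```bash
python3 -m crank '[[-1,0,0,0,0.08],[-1,0,0,0,0.15],[-1,0,0,0,0.15]]';  python3 -c "
from h import *
s=telemetry.observe();print(s['tool_pos'],s['contact_force'],s['torque'])"
```

```text
time: 10.58
tool_pos: [0.5324, -0.0825, 0.2353]
tool_rot: [-3.141, 0.0, 0.921]
contact_force: [0.6, 0.7, 4.0]
opening: 0.0581
grip_force: 25.0
[ 0.53244585 -0.0824979   0.23530403] [0.60063597 0.6897643  3.97239938] [ 0.06864158 -0.06724536 -0.02383993]
```

```bash
python3 -m crank '[[-1,0,0,0.1,0.1],[-1,0,0,0.3,0.2],[-1,0,0,0.5,0.3],[-1,0,0,0.5,0.3]]';  python3 -c "
from h import *
s=telemetry.observe();print(s['tool_pos'],s['contact_force'],s['torque'])"
```

```text
time: 10.92
tool_pos: [0.5325, -0.0826, 0.2347]
tool_rot: [-3.141, 0.0, 0.623]
contact_force: [-0.2, -0.1, 2.7]
opening: 0.0575
grip_force: 25.0
[ 0.53247051 -0.08256211  0.23472271] [-0.17688679 -0.05643032  2.66534887] [-0.02113207 -0.01316874 -0.0776925 ]
```

```bash
python3 -m crank '[[-1,0,0,0.15,0.1],[-1,0,0,0.3,0.2],[-1,0,0,0.3,0.2]]';  python3 -c "
from h import *
s=telemetry.observe();print(s['tool_pos'],s['contact_force'],s['torque'])"
```

```text
time: 11.17
tool_pos: [0.5324, -0.0826, 0.2343]
tool_rot: [-3.141, 0.0, 0.426]
contact_force: [-0.1, -0.5, 2.0]
opening: 0.0581
grip_force: 25.0
[ 0.53244236 -0.08261057  0.23431631] [-0.05322434 -0.5194979   1.99863639] [-0.01164308 -0.00042608  0.01311435]
```

```bash
python3 -m crank '[[-1,0,0,0.2,0.1],[-1,0,0,0.4,0.2],[-1,0,0,0.4,0.2]]';  python3 -c "
from h import *
s=telemetry.observe();print(s['tool_pos'],s['contact_force'],s['torque'])"
```

```text
time: 11.42
tool_pos: [0.5325, -0.0827, 0.2339]
tool_rot: [-3.141, 0.0, 0.228]
contact_force: [0.5, -0.0, 1.7]
opening: 0.058
grip_force: 25.0
[ 0.53246209 -0.0826659   0.23391361] [ 0.48563881 -0.02393565  1.72540739] [-0.03674434  0.01338176 -0.00800184]
```

```bash
python3 -m crank '[[-1,0,0,0.1,0.05],[-1,0,0,0.3,0.15],[-1,0,0,0.3,0.15]]';  python3 -c "
from h import *
s=telemetry.observe();print(s['tool_pos'],s['contact_force'],s['torque'])"
```

```text
time: 11.67
tool_pos: [0.5325, -0.0826, 0.2336]
tool_rot: [-3.141, 0.0, 0.08]
contact_force: [0.5, -0.9, 2.3]
opening: 0.058
grip_force: 25.0
[ 0.53245884 -0.08264144  0.2336225 ] [ 0.51439678 -0.86106672  2.2963916 ] [ 0.01394681  0.06730445 -0.03109044]
```

```bash
python3 -m crank '[[-1,0,0,0.1,0.05],[-1,0,0,0.2,0.1],[-1,0,0,0.2,0.1]]';  python3 -c "
from h import *
s=telemetry.observe();print(s['tool_pos'],s['contact_force'],s['torque'])"
```

```text
time: 11.92
tool_pos: [0.5325, -0.0826, 0.2334]
tool_rot: [-3.141, 0.0, -0.018]
contact_force: [0.7, 0.7, 1.0]
opening: 0.0581
grip_force: 25.0
[ 0.53245195 -0.08260544  0.23344339] [0.71520052 0.6613654  1.04532197] [ 0.11684478  0.03748547 -0.06674015]
```

```bash
python3 -m crank '[[-1,0,0,0.1,0.05],[-1,0,0,0.2,0.1],[-1,0,0,0.2,0.1]]';  python3 -c "
from h import *
s=telemetry.observe();print(s['tool_pos'],s['contact_force'],s['torque'])"
```

```text
time: 12.17
tool_pos: [0.5324, -0.0826, 0.2333]
tool_rot: [-3.142, 0.001, -0.119]
contact_force: [0.1, 0.6, 2.2]
opening: 0.0577
grip_force: 25.0
[ 0.53243517 -0.08264305  0.23325319] [0.10781179 0.57089369 2.23702664] [ 0.01997007  0.11817714 -0.00985044]
```

```bash
python3 -m crank '[[-1,0,0,0.1,0.05],[-1,0,0,0.2,0.1],[-1,0,0,0.2,0.1]]';  python3 -c "
from h import *
s=telemetry.observe();print(s['tool_pos'],s['contact_force'],s['torque'])"
```

```text
time: 12.42
tool_pos: [0.5326, -0.0828, 0.2333]
tool_rot: [3.141, -0.0, -0.219]
contact_force: [0.2, 0.1, 2.1]
opening: 0.0579
grip_force: 25.0
[ 0.53259052 -0.08277112  0.23326189] [0.18892905 0.09927243 2.07570954] [-0.13723145  0.17911092 -0.00145746]
```

```bash
python3 -m crank '[[-1,0,0,0.05,0.03],[-1,0,0,0.1,0.06],[-1,0,0,0.1,0.06]]';  python3 -c "
from h import *
s=telemetry.observe();print(s['tool_pos'],s['contact_force'],s['torque'])"
```

```text
time: 12.67
tool_pos: [0.5326, -0.0828, 0.2332]
tool_rot: [3.141, -0.0, -0.279]
contact_force: [0.6, -0.2, 3.8]
opening: 0.0579
grip_force: 25.0
[ 0.53263262 -0.08277178  0.23324808] [ 0.62486908 -0.17344121  3.814173  ] [-0.14151473  0.17563633 -0.03968797]
```

```bash
python3 -m crank '[[-1,0,0,0,0.05],[-1,0,0,0,0.08],[-1,0,0,0,0.08]]';  python3 -c "
from h import *
s=telemetry.observe();print(s['tool_pos'],s['contact_force'],s['torque'])"
```

```text
time: 12.92
tool_pos: [0.5328, -0.0827, 0.2332]
tool_rot: [-3.141, -0.001, -0.36]
contact_force: [1.4, 0.2, 3.0]
opening: 0.0577
grip_force: 25.0
[ 0.53275724 -0.08268596  0.23324405] [1.35013282 0.15111157 3.03345759] [-0.08906285  0.02835243  0.0399651 ]
```

```bash
python3 -m crank '[[-1,0,0,0,0.05],[-1,0,0,0,0.08],[-1,0,0,0,0.08]]';  python3 -c "
from h import *
s=telemetry.observe();print(s['tool_pos'],s['contact_force'],s['torque'])"
```

```text
time: 13.17
tool_pos: [0.5328, -0.0826, 0.2333]
tool_rot: [-3.141, -0.001, -0.44]
contact_force: [1.6, 0.7, 3.0]
opening: 0.0581
grip_force: 25.0
[ 0.53281949 -0.082599    0.23326078] [1.60897393 0.70015252 3.03459601] [ 0.01800862 -0.15178352  0.25199241]
```

The stop shows up as a 0.25 N·m rise, with the ring flat on the flange. I'll relieve the twist, open and lift.

```bash
python3 -m crank '[[-1,0,0,-0.2,-0.06],[-1,0,0,-0.3,-0.07],[1,0,0,-0.3,-0.07],[1,0,0,-0.3,-0.07],[1,0,0,-0.3,-0.07],[1,0,0,-0.3,-0.07],[1,0,0,-0.3,-0.07],[1,0,0,-0.3,-0.07]]'; python3 -m crank '[[1,0,0,-5,0],[1,0,0,-20,0],[1,0,0,-50,0],[1,0,0,-90,0],[1,0,0,-130,0],[1,0,0,-130,0],[1,0,0,-130,0]]'; python3 - <<'E'
from h import *
p,d=vision.read_camera("scene");h=cv2.cvtColor(p,cv2.COLOR_RGB2HSV)
m=(h[...,0]>105)&(h[...,0]<130)&(h[...,1]>140)&(h[...,2]>50)
for s,c,k in blobs(m):
    if s[4]>100: print("blue",s,c,ray("scene",c,.078),"pred",proj("scene",(.5328,-.0826,.078)))
cv2.imwrite("pics/end.png",cv2.resize(p[150:250,330:450,::-1],(720,600),interpolation=cv2.INTER_CUBIC))
E
```

```text
time: 13.83
tool_pos: [0.5325, -0.0826, 0.2332]
tool_rot: [-3.142, 0.0, -0.373]
contact_force: [-0.9, 0.6, 0.3]
opening: 0.0903
grip_force: 0.0
time: 14.42
tool_pos: [0.5328, -0.0827, 0.3663]
tool_rot: [-3.141, -0.006, -0.373]
contact_force: [0.2, -0.8, -0.1]
opening: 0.0916
grip_force: 0.0
blue [379 199  26  14 287] [391.64808362 205.49825784] [ 0.53247737 -0.08346401  0.078     ] pred [391.40903005 205.27734437]
```

View pics/end.png

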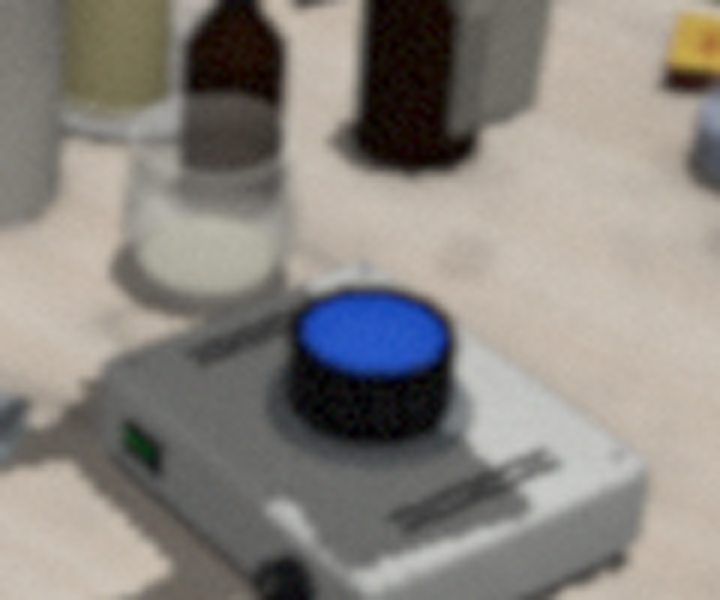

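The ring sits flat on the flange. The glass is at scene (391.6,205.5), within 0.3 px of where it should be when home. The jar is undisturbed, and the gripper is open and clear.

```bash
python3 -c "
from cell import ticket
print(ticket.hand_in())"
```

```text
the job is handed in; nothing more can be done
None
```

The blue ring is screwed home against its stop, flat on the flange, and released; the job was handed in at about 14.5 s, and no verdict was returned.

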